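# Index the vial carousel to the green station

### The arm

A 7-joint arm with a two-finger parallel gripper is mounted at the origin on a cart in front of the work surface, level with it; the furniture and walls round the work are solid. World frame = base frame: x ahead of the robot, y to its left, z up, the work surface at z = 0. Lengths are in mm, angles in rad, forces in N, time in s.
With the tool pointing down it reaches from about 400 to 900 mm from the base axis. Payload 5.6 kg.
Tool frame: the origin (TCP) lies midway between the tips of the shut fingers; the grasp point (between the pads) lies 19 mm behind it (arm.hold_point_z is the distance from the TCP to the grasp point, in mm); z points along the fingers, x is the direction in which the jaws open and shut, and the axes are right-handed (so a half turn about z gives the same grasp; the last joint's range is limited). The gripper opens to 92 mm and grips with 3 to 60 N. Pads are 20 mm wide; open, the fingers measure 128 mm over their backs; the gripper's body (75 mm by 189 mm) begins 69 mm behind the grasp point.
Start: joints at [1.224, 0.468, -0.012, 1.603, 0.006, 1.071, -0.056], TCP at [194.405, -620.255, 214.592] pointing down, gripper open.
Joint ranges: [-2.53, 2.53], [-0.31, 2.02], [-1.57, 1.55], [0.28, 2.44], [-1.29, 4.43], [0.15, 1.84], [-2.92, 2.92]. Speed limits (rad/s): [2.57, 2.57, 3.14, 3.14, 3.14, 3.14, 3.14].

### API

Orientations are given as a unit quaternion [x, y, z, w].
In Python, from bench import status, eyes, close_job, arm gives the robot as it stands.
- The arm moves only by the tool step_arm, never from a script. Its argument "series" is a list of rows, each an object of numbers: "x", "y", "z": the shift along the tool's x, y, z in m; "ax", "ay", "az": the turn, a rotation vector about the tool's x, y, z in rad. In form: [{"x": .., "y": .., "z": .., "ax": .., "ay": .., "az": ..}, ...]. A call has 1 to 5 rows; each row is the pose to reach, as a shift and turn from the pose commanded when the call began, along the tool's axes at that moment; what a row does not reach only later rows make up. A row lasts 1/8 s, in which the tool goes at most 62.5 mm and 10.7 degrees, less where a joint would pass 70% of its speed; a pose out of reach is approached as far as the arm can. A call with a gripper value outside its range is refused whole. "gripper" is the opening, from 0 (shut) to 1 (fully open), set as the call begins (left out, the last holds). The fingers move at their own pace and stop on an object; the grip force is fixed at half the most. Time passes only in rows, so rows that repeat a pose let the fingers close. It gives the time, the measured TCP pose, the force and the opening at its end, in the units of the state.
- status.observe(): the state, without advancing time (a new reading comes with each control period).
- eyes.get_image(name): name is "scene" or "top" or "wrist"; returns (picture, depth): 384x512x3 uint8, blue, green, red; 384x512 float32, mm along the optical axis (not along the pixel's ray), 0 where there is no reading.
- eyes.calibration(name): a dict with "K" (3x3 intrinsics, pixels), "R" (3x3) and "t" (3): a world point X has camera coordinates R X + t. Camera axes: x right, y down, z forward; pixel columns grow to the right and rows downward; lengths in mm; the calibration is good to about 2 mm. A picture is of the moment at which its call begins: read the wrist's pose just before it. calibration takes no time and is no camera call; for the wrist camera it gives the pose at the moment of the call.
- close_job(): hands the job in, once; it reports no verdict.
Trained networks look in the newest picture that a camera, given by its name, has taken for a name from the list of things; names that differ only in an ending like _2 or _b are one class to them, and where a whole thing is asked for, a point or a joint stands for the part that bears it (a point fixed in the world has none). Each returns a list of dicts, best first, with "confidence" (0 to 1); they miss things now and then, are a little off and sometimes report something else, mostly with a low value. They report only what shows in the picture. A call takes as long as a camera call.
- eyes.find_in(camera, thing): "rect" ([left, top, right, bottom] as shares, 0 to 1, of the picture: columns of its width, rows of its height, round what is visible of it).
The state is a dict: "t": time; "q": joint angles; "dq": joint speeds; "tau": joint torques, N m; "position": TCP position; "ee_rot": TCP orientation; "contact_force": force on the tool from outside, world axes, zero at the start; "moment": the same for the moment, N m; "finger_gap": finger opening in mm.
Only numpy, scipy, OpenCV 4.12 (cv2) and the standard library are available. Lean on these libraries where they do the work, as an engineer would, in place of code of your own. Each camera call takes 0.05 s, during which the arm holds its last target.

### The job

Draw the spring index pin of the vial carousel up out of its home hole, swing the carousel round by the pin's knob to the station with the green flag, and let the pin drop fully home in the hole there, then let go. The flag only marks roughly where the hole is, so ease the pin along the plate and feel for it gently: never force the wheel sideways or press hard on the pin, and keep the vials standing in their cups.

Things in the scene. Friction and masses are not known exactly. Their poses are not given: they have to be found in the camera images.
- carousel_axis (a point): point on the wheel's vertical turning axis, 20 mm above the desk, level with the top of the fixed plate. A white wheel of 128 mm diameter turns on a flat grey round base of 244 mm diameter; it has five blue vial cups (tops 54 mm above the desk, vial tops 80 mm) and one arm with the index pin. The point's own -x axis points to the home hole, where the pin sits at the start.
- knob (a point): centre of the index pin's knob: an upright black ribbed cylinder, 22 mm diameter, 28 mm high, orange dot on top, centre 64 mm above the desk while the pin is home. Always 85 mm from the axis; it slides up and down with the pin and goes round with the wheel. Below it: bushing (15 mm diameter, top at 45 mm) and arm (21 mm wide, top at 35 mm). Cups and vials are 28 mm or more inward.
- index_pin (a joint): how far the 6 mm, round-ended pin is drawn up, m: 0 fully home in a hole (as at the start), about 0.008 when its end rides on the plate, 0.015 at the upper stop. A spring pushes it down with 6 N at 0, 8 N at 0.008, 10 N at 0.015; it stays up only while held. Draw it to 0.010 to 0.014 to swing free. Its force on the plate or a hole's side must stay under 25 N.
- carousel (a joint): angle of the wheel, rad: 0 at the home hole, growing counter-clockwise seen from above (the knob, at first on the robot's side, then goes to the robot's right); stops at -1.45 and 1.45. Friction about 0.3 N m (3.5 N at the knob, about 6 N with the pin riding on the plate); it stays where it is left.
- home_plate: fixed aluminium plate with the home hole; its origin is on the axis at the desk. The plate, top 20 mm above the desk, goes on smooth and level to both sides. Each hole is 8 mm wide along the arc and 8 mm deep, 85 mm from the axis, with a brass rim: one at home, one near each flag 0.66 to 1.16 rad to either side. A pin let down on the plate can be slid along it and drops in by itself at a hole.
- flag_green_top (a point): centre of the top of the green flag, a low round button (13 mm diameter, top 30 mm above the desk) clipped on the base 108 to 112 mm from the axis, outside one of the two station holes, the wanted one: it may be at either side. It was set roughly by hand: measured as an angle about the axis, the hole lies within 0.26 rad (22 mm at the pin) of the flag, either way.
- flag_red_top (a point): the same for the red flag, outside the other station hole: not wanted
- vial_blue_mid (a point): centre of a loose vial with a blue cap, 13 mm diameter, 48 mm high, standing in a cup of the wheel; its z axis points up; it has to stay standing there
- vial_white_mid (a point): the same with a white cap
- vial_yellow_mid (a point): the same with a yellow cap

How it is judged:
By the outcome, as a careful person would: the job done as asked, in the order asked, and still so for the second after the job is handed in, with the robot touching nothing.
It also fails if it takes over 45 s, if anything falls off the work surface, if the arm or the gripper's body presses on something with over 40 N, if the wrist force passes 120 N, or if a joint passes its speed limit or range.

## Working session

There is one attempt and no reset: what is moved stays moved. The work goes in short steps, Python scripts to look and compute and a tool call to move; the robot and the scene stay as the last step left them, time stands still between calls to the robot, and variables do not carry over. Pictures are saved under pics/ and viewed, and the job is handed in when it is done.

Besides the shell and the picture viewer there is one more tool, called after ">>>" as a command line: name --argument value ..., lists and objects as JSON in quotes. step_arm: Moves the arm, as the interface text tells. Its arguments: {"type":"object","properties":{"series":{"type":"array"},"gripper":{"type":"number"}},"required":["series"]}

```bash
mkdir -p pics; ls
python3 - <<'E'
from bench import status, eyes, arm
import cv2
s=status.observe();print({k:s[k] for k in('t','position','ee_rot','contact_force','finger_gap')})
for n in('scene','top'):
    p,d=eyes.get_image(n);cv2.imwrite(f'pics/{n}0.png',p)
    c=eyes.calibration(n);print(n,c)
    for th in('knob','flag_green_top','flag_red_top','carousel_axis'):
        print(th,eyes.find_in(n,th)[:2])
E
```

```text
pics
{'t': 0.0, 'position': array([ 194.2138378 , -619.7066841 ,  213.66976349]), 'ee_rot': array([ 8.05935599e-01, -5.92002597e-01, -7.16754446e-04, -4.70979674e-04]), 'contact_force': array([0.00818004, 0.02951715, 0.22484162]), 'finger_gap': 91.83319893838802}
scene {'K': array([[466.0998714 ,   0.        , 251.37144256],
       [  0.        , 466.0998714 , 182.55558074],
       [  0.        ,   0.        ,   1.        ]]), 'R': array([[ 0.9004389 , -0.43497733, -0.00212595],
       [-0.27779042, -0.57127435, -0.77231995],
       [ 0.33472717,  0.69601749, -0.63523018]]), 't': array([-452.81112521,  240.55284223,  708.82469551])}
knob [{'rect': [0.4354, 0.5365, 0.4734, 0.5919], 'confidence': 0.51}]
flag_green_top []
flag_red_top [{'rect': [0.4678, 0.6518, 0.4867, 0.6797], 'confidence': 0.38}]
carousel_axis [{'rect': [0.4031, 0.4669, 0.6506, 0.7065], 'confidence': 0.95}]
top {'K': array([[420.900315  ,   0.        , 251.02778222],
       [  0.        , 420.900315  , 190.42440089],
       [  0.        ,   0.        ,   1.        ]]), 'R': array([[ 0.00627631, -0.99995853,  0.00659904],
       [-0.98845472, -0.00720288, -0.15134528],
       [ 0.15138653, -0.00557297, -0.98845893]]), 't': array([ 31.46077623, 552.20903956, 847.79681776])}
knob [{'rect': [0.5188, 0.5789, 0.5453, 0.6224], 'confidence': 0.61}]
flag_green_top [{'rect': [0.426, 0.5852, 0.4432, 0.599], 'confidence': 0.6}]
flag_red_top []
carousel_axis [{'rect': [0.3994, 0.3565, 0.6225, 0.6518], 'confidence': 0.81}]
```

Run:
```python
import cv2
for n in('scene','top'):
    p=cv2.imread(f'pics/{n}0.png'); 
    c=p[160:290,190:350] if n=='scene' else p[120:270,190:340]
    cv2.imwrite(f'pics/{n}0c.png',cv2.resize(c,None,fx=4,fy=4,interpolation=cv2.INTER_CUBIC))
```

```text
(no output)
```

View pics/scene0.png

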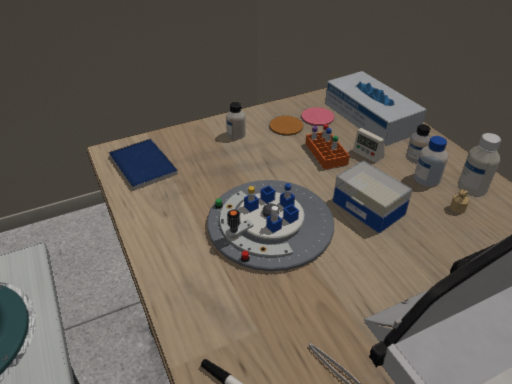

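View pics/top0c.png

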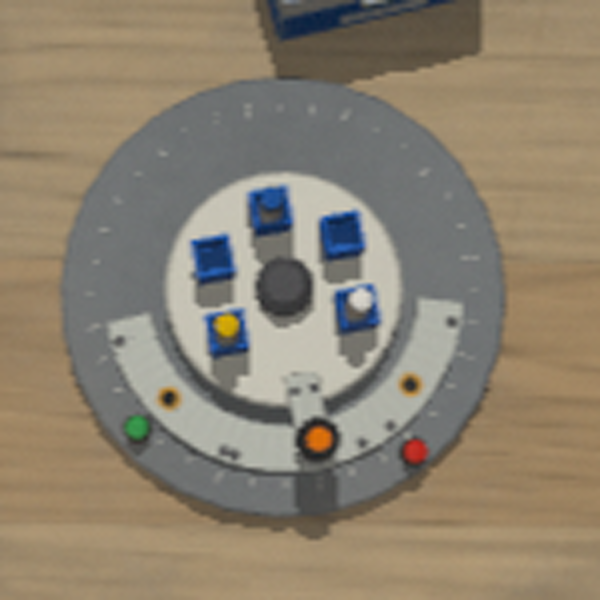

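View pics/scene0c.png

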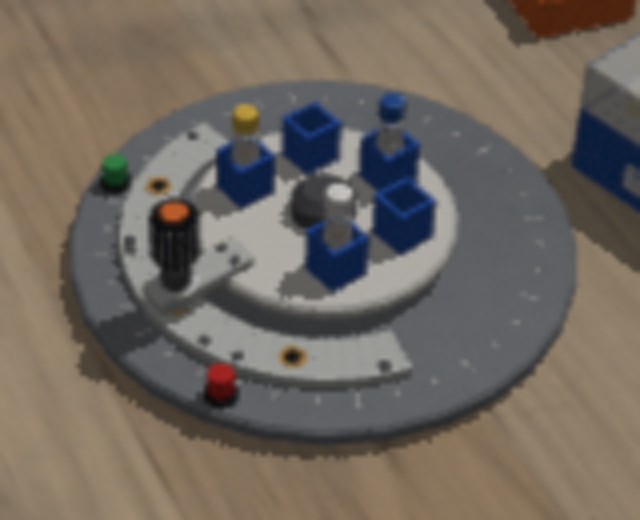

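```bash
cat > h.py <<'E'
import numpy as np, cv2
from bench import status, eyes, arm
def ray(n,u,v,z,c=None):
    c=c or eyes.calibration(n);K,R,t=c['K'],c['R'],c['t']
    d=R.T@np.linalg.inv(K)@np.array([u,v,1.]);o=-R.T@t
    return o+d*(z-o[2])/d[2]
def cen(p,mask,x0,y0,x1,y1):
    m=np.zeros(mask.shape,bool);m[y0:y1,x0:x1]=True
    ys,xs=np.nonzero(mask&m);return xs.mean(),ys.mean(),len(xs)
E
python3 - <<'E'
from h import *
S=lambda x,y:(190+(x+.5)/4-.5,120+(y+.5)/4-.5)
S2=lambda x,y:(190+(x+.5)/4-.5,160+(y+.5)/4-.5)
P={}
for nm,xy,z in(('knobtop',(318,439),78),('holeG',(168,398),20),('holeR',(410,384),20),('flagG',(137,427),30),('flagR',(415,451),30)):
    P[nm]=ray('top',*S(*xy),z);print(nm,P[nm].round(1))
for nm,xy,z in(('knobtop',(175,213),78),('holeG',(158,186),20),('holeR',(292,356),20),('flagG',(115,162),30),('flagR',(220,373),30)):
    print('scene',nm,ray('scene',*S2(*xy),z).round(1))
# axis from 3 pts on radius-85 circle
from scipy.optimize import least_squares
A=[P[k][:2] for k in('knobtop','holeG','holeR')]
r=least_squares(lambda c:[np.linalg.norm(a-c)-85 for a in A],[580,-20]);print('axis',r.x,r.fun)
# base-disc circle from picture, z of base top unknown ~10
for k in P:
    d=P[k][:2]-r.x;print(k,np.linalg.norm(d),np.arctan2(d[1],d[0]))
print(eyes.calibration('wrist'))
E
```

```text
knobtop [467.9  -1.3  78. ]
holeG [492.8  76.3  20. ]
holeR [501.2 -53.6  20. ]
flagG [476.5  92.1  30. ]
flagR [464.8 -54.9  30. ]
scene knobtop [466.4  -3.7  78. ]
scene holeG [490.7  74.7  20. ]
scene holeR [499.2 -53.6  20. ]
scene flagG [474.6  89.6  30. ]
scene flagR [462.5 -56.9  30. ]
axis [551.48916396  14.88445201] [ 0.09842343 -0.06784599 -0.08403879]
knobtop 85.0984234330839 -2.9505889239275733
holeG 84.93215401072486 2.33365101164447
holeR 84.91596121168564 -2.2043610942241796
flagG 107.59675382220783 2.341811673509274
flagR 111.22323654309183 -2.463912765640131
{'K': array([[299.31121902,   0.        , 249.85792331],
       [  0.        , 299.31121902, 197.925814  ],
       [  0.        ,   0.        ,   1.        ]]), 'R': array([[ 2.98710475e-01, -9.54343777e-01, -8.17360124e-05],
       [-9.12876964e-01, -2.85756294e-01,  2.91545862e-01],
       [-2.78258335e-01, -8.70131879e-02, -9.56556848e-01]]), 't': array([-650.49591209,  -32.31725323,  391.16365384])}
```

```bash
cat >> h.py <<'E'
from scipy.spatial.transform import Rotation as Ro
def rows(targets,pose=None):
    """targets: (x,y,z mm, yaw of tool x). print rows relative to the pose"""
    s=status.observe()
    p0,R0=(np.array(s['position']),Ro.from_quat(s['ee_rot'])) if pose is None else pose
    for x,y,z,yaw in targets:
        c,sn=np.cos(yaw),np.sin(yaw)
        R=Ro.from_matrix(np.array([[c,sn,0],[sn,-c,0],[0,0,-1]]))
        d=R0.inv().apply(np.array([x,y,z])-p0)/1000
        w=(R0.inv()*R).as_rotvec()
        print({k:round(float(v),4) for k,v in zip(('x','y','z','ax','ay','az'),[*d,*w])})
E
python3 - <<'E'
from h import *
# world targets, pick yaws stepping from -1.267 to +1.762
rows([(255,-600,235,-1.09),(290,-550,240,-.91),(320,-500,240,-.73),(350,-450,240,-.55),(380,-390,240,-.37)])
E
```

```text
{'x': -0.0012, 'y': -0.0639, 'z': -0.0205, 'ax': 0.0, 'ay': 0.0001, 'az': -0.177}
{'x': -0.0384, 'y': -0.1122, 'z': -0.0255, 'ax': 0.0, 'ay': 0.0001, 'az': -0.357}
{'x': -0.0771, 'y': -0.1558, 'z': -0.0255, 'ax': 0.0, 'ay': 0.0001, 'az': -0.537}
{'x': -0.1159, 'y': -0.1994, 'z': -0.0255, 'ax': 0.0, 'ay': 0.0001, 'az': -0.717}
{'x': -0.1642, 'y': -0.246, 'z': -0.0255, 'ax': 0.0, 'ay': 0.0001, 'az': -0.897}
```

>>> step_arm --series '[{"x":0,"y":-0.05,"z":-0.02,"az":-0.17},{"x":-0.03,"y":-0.1,"z":-0.025,"az":-0.34},{"x":-0.07,"y":-0.14,"z":-0.025,"az":-0.51},{"x":-0.11,"y":-0.18,"z":-0.025,"az":-0.68},{"x":-0.15,"y":-0.225,"z":-0.025,"az":-0.85}]' --gripper 0.55

```text
validation failed for argument at $.se...
```

Run:
```python
from h import *
s=status.observe();print(s['position'],s['q'],s['finger_gap'],s['t'])
rows([(390,-360,240,-.25),(405,-310,240,-.08),(420,-260,240,.09),(430,-205,240,.26),(440,-150,240,.43)])
```

```text
[ 194.40099619 -620.21309954  214.54740256] [ 1.22400035  0.46753069 -0.01162288  1.60276038  0.00601057  1.07141197
 -0.05628053] 91.86540241247917 0.5
{'x': -0.1898, 'y': -0.2645, 'z': -0.0254, 'ax': 0.0, 'ay': 0.0001, 'az': -1.017}
{'x': -0.233, 'y': -0.2937, 'z': -0.0254, 'ax': -0.0, 'ay': 0.0001, 'az': -1.187}
{'x': -0.2762, 'y': -0.323, 'z': -0.0254, 'ax': -0.0, 'ay': 0.0001, 'az': -1.357}
{'x': -0.3257, 'y': -0.349, 'z': -0.0254, 'ax': -0.0, 'ay': 0.0001, 'az': -1.527}
{'x': -0.3752, 'y': -0.375, 'z': -0.0254, 'ax': -0.0, 'ay': 0.0001, 'az': -1.697}
```

>>> step_arm --series '[{"x":0,"y":-0.05,"z":-0.02,"ax":0,"ay":0,"az":-0.17},{"x":-0.03,"y":-0.1,"z":-0.025,"ax":0,"ay":0,"az":-0.34},{"x":-0.07,"y":-0.14,"z":-0.025,"ax":0,"ay":0,"az":-0.51},{"x":-0.11,"y":-0.18,"z":-0.025,"ax":0,"ay":0,"az":-0.68},{"x":-0.15,"y":-0.225,"z":-0.025,"ax":0,"ay":0,"az":-0.85}]' --gripper 0.55

```text
t: 1.12
position: [364.7, -408.4, 239.9]
ee_rot: [0.979, -0.205, 0.0, 0.0]
contact_force: [1.0, -0.6, 0.7]
finger_gap: 50.9
```

Run:
```python
from h import *
s=status.observe();print(s['position'],s['q'],s['finger_gap'],s['t'])
rows([(390,-360,240,-.25),(405,-310,240,-.08),(420,-260,240,.09),(430,-205,240,.26),(440,-150,240,.43)])
```

```text
[ 364.7424212  -408.39659323  239.85426688] [ 1.01501348  0.28902486 -0.28230089  1.81489396  0.09216072  1.04967386
  0.28571593] 50.942820911355085 1.125
{'x': 0.0038, 'y': -0.0545, 'z': -0.0002, 'ax': 0.0007, 'ay': -0.0005, 'az': -0.1622}
{'x': -0.0025, 'y': -0.1063, 'z': -0.0002, 'ax': 0.0007, 'ay': -0.0004, 'az': -0.3322}
{'x': -0.0088, 'y': -0.1581, 'z': -0.0002, 'ax': 0.0007, 'ay': -0.0003, 'az': -0.5022}
{'x': -0.0217, 'y': -0.2125, 'z': -0.0003, 'ax': 0.0008, 'ay': -0.0003, 'az': -0.6722}
{'x': -0.0346, 'y': -0.2669, 'z': -0.0003, 'ax': 0.0008, 'ay': -0.0002, 'az': -0.8422}
```

>>> step_arm --series '[{"x":0.004,"y":-0.055,"z":0,"ax":0,"ay":0,"az":-0.17},{"x":-0.002,"y":-0.106,"z":0,"ax":0,"ay":0,"az":-0.34},{"x":-0.009,"y":-0.158,"z":0,"ax":0,"ay":0,"az":-0.51},{"x":-0.022,"y":-0.212,"z":0,"ax":0,"ay":0,"az":-0.68},{"x":-0.035,"y":-0.267,"z":0,"ax":0,"ay":0,"az":-0.85}]'

```text
t: 1.75
position: [440.6, -150.0, 239.9]
ee_rot: [0.976, 0.217, 0.0, 0.0]
contact_force: [1.3, -0.4, -0.2]
finger_gap: 50.8
```

Run:
```python
from h import *
s=status.observe();print(s['position'],s['q'],s['finger_gap'],s['t'])
rows([(445,-120,240,.6),(448,-90,235,.77),(450,-60,230,.94),(450,-30,225,1.11),(450,0,220,1.28)])
```

```text
[ 440.61970798 -149.95044964  239.88128403] [ 0.78389497  0.17568371 -0.58013832  1.97993894  0.11355011  1.01632046
  0.58910769] 50.826810196065686 1.75
{'x': 0.0167, 'y': -0.0253, 'z': -0.0001, 'ax': 0.0009, 'ay': -0.0003, 'az': -0.1618}
{'x': 0.0321, 'y': -0.0512, 'z': 0.0048, 'ax': 0.001, 'ay': -0.0002, 'az': -0.3318}
{'x': 0.0467, 'y': -0.0775, 'z': 0.0098, 'ax': 0.001, 'ay': -0.0001, 'az': -0.5018}
{'x': 0.0594, 'y': -0.1047, 'z': 0.0148, 'ax': 0.001, 'ay': -0.0, 'az': -0.6718}
{'x': 0.0721, 'y': -0.1318, 'z': 0.0198, 'ax': 0.001, 'ay': 0.0001, 'az': -0.8418}
```

>>> step_arm --series '[{"x":0.017,"y":-0.025,"z":0,"ax":0,"ay":0,"az":-0.17},{"x":0.032,"y":-0.051,"z":0.005,"ax":0,"ay":0,"az":-0.34},{"x":0.047,"y":-0.077,"z":0.01,"ax":0,"ay":0,"az":-0.51},{"x":0.059,"y":-0.105,"z":0.015,"ax":0,"ay":0,"az":-0.68},{"x":0.072,"y":-0.132,"z":0.02,"ax":0,"ay":0,"az":-0.85}]'

```text
t: 2.38
position: [450.4, -0.6, 219.7]
ee_rot: [0.8, 0.601, 0.0, 0.0]
contact_force: [0.7, -0.8, -0.5]
finger_gap: 50.4
```

Run:
```python
from h import *
s=status.observe();print(s['position'],s['q'],s['finger_gap'],s['t'])
c=eyes.calibration('wrist')
p,d=eyes.get_image('wrist');cv2.imwrite('pics/w1.png',p)
print(eyes.find_in('wrist','knob')[:2],eyes.find_in('wrist','flag_green_top')[:2])
import pickle;pickle.dump((c,d,p),open('w1.pkl','wb'))
print(c)
```

```text
[450.36030046  -0.59790881 219.65638447] [ 0.64660651  0.21063625 -0.79456157  2.0250956   0.18190554  0.97504714
  1.04884535] 50.42694891911738 2.375
[{'rect': [0.4695, 0.4948, 0.5148, 0.5534], 'confidence': 0.6}, {'rect': [0.3752, 0.3951, 0.7156, 0.8177], 'confidence': 0.19}] []
{'K': array([[299.31121902,   0.        , 249.85792331],
       [  0.        , 299.31121902, 197.925814  ],
       [  0.        ,   0.        ,   1.        ]]), 'R': array([[ 2.79060255e-01,  9.60273221e-01, -8.46139493e-04],
       [ 9.18974957e-01, -2.66802934e-01,  2.90346728e-01],
       [ 2.78586435e-01, -8.18018129e-02, -9.56921137e-01]]), 't': array([-124.5535958 , -448.59180774,  270.08422073])}
```

View pics/w1.png

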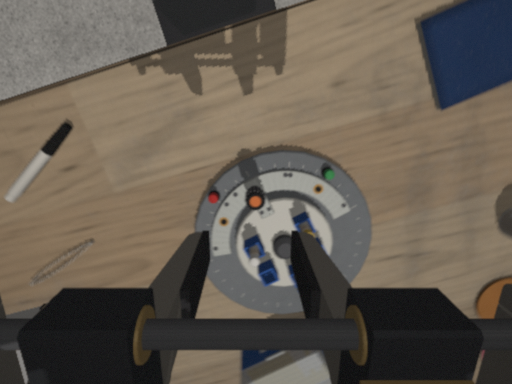

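Run:
```python
from h import *
import pickle;c,d,p=pickle.load(open('w1.pkl','rb'))
cv2.imwrite('pics/w1c.png',cv2.resize(p[140:260,190:350],None,fx=5,fy=5,interpolation=cv2.INTER_CUBIC))
h=cv2.cvtColor(p,cv2.COLOR_BGR2HSV)
def blob(lo,hi,x,y,r=6):
    m=cv2.inRange(h,lo,hi)>0;return cen(p,m,x-r,y-r,x+r,y+r)
for nm,a,z in(('knob',((5,140,120),(18,255,255),255,200,9),78),('fg',((45,80,30),(85,255,255),328,174,9),30)):
    u,v,n=blob(*a);print(nm,u,v,n,ray('wrist',u,v,z,c).round(1))
```

```text
knob 254.95833333333334 201.14583333333334 96 [ 4.672e+02 -2.000e-01  7.800e+01]
fg 328.2631578947368 173.74736842105264 95 [473.2  92.   30. ]
```

View pics/w1c.png

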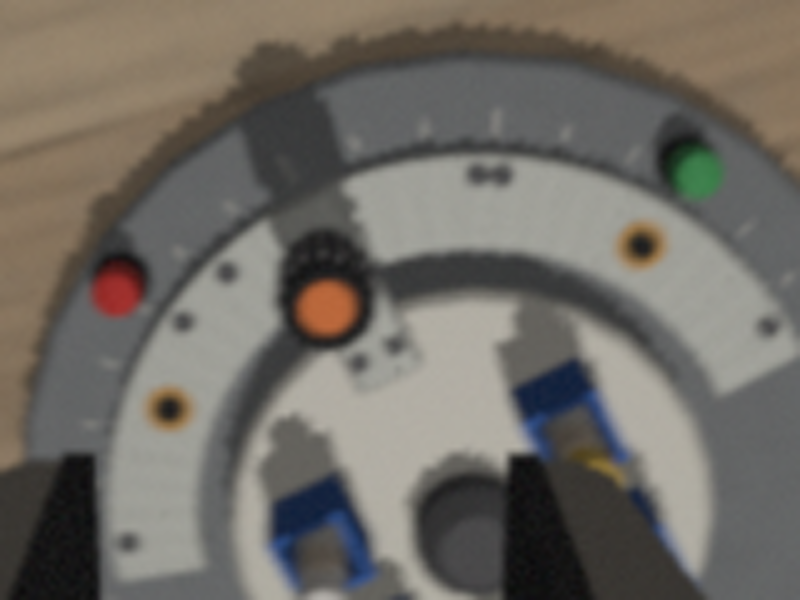

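Run:
```python
from h import *
import pickle;c,d,p=pickle.load(open('w1.pkl','rb'))
from scipy.optimize import least_squares
S=lambda x,y:(190+(x+.5)/5-.5,140+(y+.5)/5-.5)
k=ray('wrist',*S(327,308),78,c);g=ray('wrist',*S(641,245),20,c);r=ray('wrist',*S(169,409),20,c);f=ray('wrist',*S(697,172),30,c)
A=[k[:2],g[:2],r[:2]];print(k,g,r)
o=least_squares(lambda q:[np.linalg.norm(a-q)-85 for a in A],[550,10]);print(o.x,o.fun)
for a in A+[f[:2]]: dd=a-o.x;print(np.linalg.norm(dd),np.arctan2(dd[1],dd[0])%6.2832)
rows([(467.3,-.7,140,1.45),(467.3,-.7,105,1.6),(467.3,-.7,80,1.75),(467.3,-.7,65,1.762),(467.3,-.7,52,1.762)])
```

```text
[ 4.67317139e+02 -2.03576737e-01  7.80000000e+01] [491.2845867   77.13563458  20.        ] [500.39873955 -52.01897333  20.        ]
[550.72680353  16.42587845] [ 0.05122565 -0.03499761 -0.04347136]
85.05122565411084 3.33839787421562
84.9650023913922 2.345645414318424
84.95652864353448 4.078371782587461
108.39110688083579 2.360134687291841
{'x': 0.0047, 'y': 0.0164, 'z': 0.0796, 'ax': 0.0, 'ay': -0.0, 'az': -0.1657}
{'x': 0.0047, 'y': 0.0164, 'z': 0.1146, 'ax': 0.0, 'ay': -0.0, 'az': -0.3157}
{'x': 0.0047, 'y': 0.0164, 'z': 0.1396, 'ax': 0.0, 'ay': -0.0, 'az': -0.4657}
{'x': 0.0047, 'y': 0.0164, 'z': 0.1546, 'ax': 0.0, 'ay': -0.0, 'az': -0.4777}
{'x': 0.0047, 'y': 0.0164, 'z': 0.1676, 'ax': 0.0, 'ay': -0.0, 'az': -0.4777}
```

>>> step_arm --series '[{"x":0.0047,"y":0.0164,"z":0.05,"ax":0,"ay":0,"az":-0.17},{"x":0.0047,"y":0.0164,"z":0.09,"ax":0,"ay":0,"az":-0.33},{"x":0.0047,"y":0.0164,"z":0.12,"ax":0,"ay":0,"az":-0.48},{"x":0.0047,"y":0.0164,"z":0.13,"ax":0,"ay":0,"az":-0.48}]'

```text
t: 3.02
position: [466.5, -3.0, 88.0]
ee_rot: [0.638, 0.77, -0.001, -0.001]
contact_force: [0.2, -1.0, 0.8]
finger_gap: 50.4
```

Run:
```python
from h import *
s=status.observe();print(s['position'],s['q'],s['contact_force'],s['t'])
c=eyes.calibration('wrist')
p,d=eyes.get_image('wrist');cv2.imwrite('pics/w2.png',p)
print(eyes.find_in('wrist','knob')[:2])
h=cv2.cvtColor(p,cv2.COLOR_BGR2HSV)
m=(cv2.inRange(h,(5,140,120),(18,255,255))>0)
u,v,n=cen(p,m,200,150,310,330);print(u,v,n,ray('wrist',u,v,78,c))
```

```text
[466.53230988  -2.99633401  88.00901034] [ 0.56507364  0.48036174 -0.75621176  2.09945947  0.48641067  0.74402487
  1.25441273] [ 0.2476188  -1.04589045  0.83060331] 3.025
[{'rect': [0.4547, 0.556, 0.5205, 0.663], 'confidence': 0.68}]
252.8735632183908 240.10344827586206 261 [467.27118057  -1.42954221  78.        ]
```

View pics/w2.png

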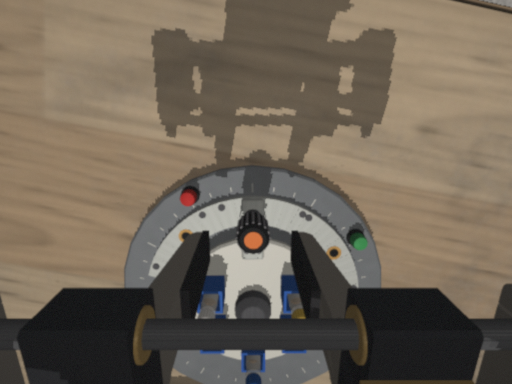

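Run:
```python
from h import *
rows([(467.3,-1.4,70,1.765),(467.3,-1.4,50,1.765)])
```

```text
{'x': 0.0011, 'y': 0.0003, 'z': 0.0192, 'ax': -0.0013, 'ay': -0.0001, 'az': -0.0069}
{'x': 0.0011, 'y': 0.0003, 'z': 0.0392, 'ax': -0.0013, 'ay': -0.0001, 'az': -0.0069}
```

>>> step_arm --series '[{"x":0.001,"y":0.0003,"z":0.02,"ax":-0.001,"ay":0,"az":0},{"x":0.001,"y":0.0003,"z":0.039,"ax":-0.001,"ay":0,"az":0},{"x":0.001,"y":0.0003,"z":0.039,"ax":-0.001,"ay":0,"az":0},{"x":0.001,"y":0.0003,"z":0.039,"ax":-0.001,"ay":0,"az":0}]'

```text
t: 3.62
position: [468.0, -0.6, 51.2]
ee_rot: [0.636, 0.772, 0.001, 0.001]
contact_force: [0.1, -0.0, -0.5]
finger_gap: 50.6
```

>>> step_arm --series '[{"x":0,"y":0,"z":0,"ax":0,"ay":0,"az":0},{"x":0,"y":0,"z":0,"ax":0,"ay":0,"az":0},{"x":0,"y":0,"z":0,"ax":0,"ay":0,"az":0}]' --gripper 0.265

```text
t: 4.0
position: [467.7, -0.7, 50.8]
ee_rot: [0.636, 0.772, 0.0, 0.001]
contact_force: [0.2, -0.4, 0.3]
finger_gap: 24.7
```

Run:
```python
from h import *
s=status.observe();print(s['position'],s['contact_force'],s['finger_gap'])
c=eyes.calibration('wrist')
p,d=eyes.get_image('wrist')
cv2.imwrite('pics/w3.png',cv2.resize(p[180:330,180:330],None,fx=4,fy=4,interpolation=cv2.INTER_CUBIC))
```

```text
[467.69103931  -0.6961267   50.79608959] [ 0.2211529  -0.38685096  0.32573374] 24.697309384893106
```

View pics/w3.png

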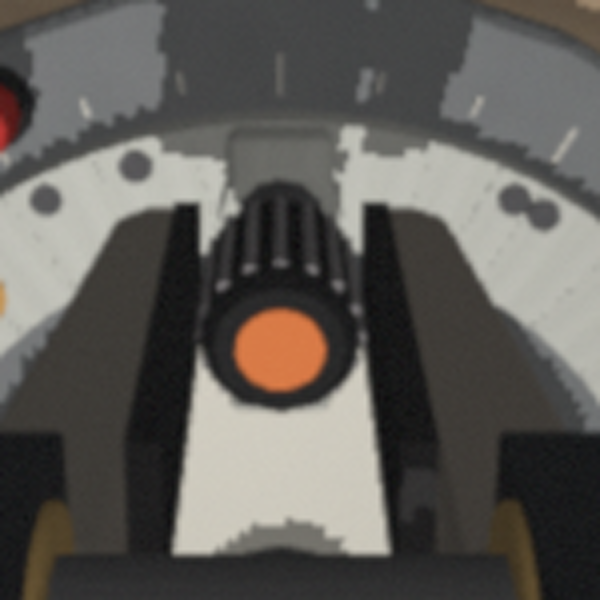

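>>> step_arm --series '[{"x":0,"y":0,"z":0,"ax":0,"ay":0,"az":0},{"x":0,"y":0,"z":0,"ax":0,"ay":0,"az":0},{"x":0,"y":0,"z":0,"ax":0,"ay":0,"az":0}]' --gripper 0.2

```text
t: 4.42
position: [467.6, -0.8, 50.6]
ee_rot: [0.636, 0.772, 0.0, 0.0]
contact_force: [-0.5, -1.3, 2.7]
finger_gap: 21.1
```

>>> step_arm --series '[{"x":0,"y":0,"z":-0.002,"ax":0,"ay":0,"az":0},{"x":0,"y":0,"z":-0.004,"ax":0,"ay":0,"az":0},{"x":0,"y":0,"z":-0.004,"ax":0,"ay":0,"az":0}]'

```text
t: 4.8
position: [467.5, -0.8, 54.4]
ee_rot: [0.636, 0.772, 0.0, 0.0]
contact_force: [3.6, -0.9, -7.1]
finger_gap: 21.1
```

>>> step_arm --series '[{"x":0,"y":0,"z":-0.002,"ax":0,"ay":0,"az":0},{"x":0,"y":0,"z":-0.004,"ax":0,"ay":0,"az":0},{"x":0,"y":0,"z":-0.006,"ax":0,"ay":0,"az":0},{"x":0,"y":0,"z":-0.008,"ax":0,"ay":0,"az":0},{"x":0,"y":0,"z":-0.008,"ax":0,"ay":0,"az":0}]'

```text
t: 5.42
position: [467.5, -0.8, 62.7]
ee_rot: [0.636, 0.772, 0.0, 0.0]
contact_force: [2.9, -1.3, -10.5]
finger_gap: 21.1
```

Run:
```python
from h import *
s=status.observe();print(s['position'],s['ee_rot'],s['contact_force'],s['moment'],s['q'],s['finger_gap'])
```

```text
[467.52395252  -0.76128505  62.66510772] [6.36082912e-01 7.71620549e-01 3.08657220e-04 4.03906787e-04] [  2.90529079  -1.33098229 -10.45833842] [-0.31525009 -0.85025514  0.0068472 ] [ 0.52518037  0.52111278 -0.71721899  2.114166    0.53889877  0.6918117
  1.2091961 ] 21.14553764031485
```

>>> step_arm --series '[{"x":0.0026,"y":0,"z":0,"ax":0,"ay":0,"az":0.03},{"x":0.0068,"y":0.0003,"z":0,"ax":0,"ay":0,"az":0.08},{"x":0.011,"y":0.0007,"z":0,"ax":0,"ay":0,"az":0.13},{"x":0.0152,"y":0.0014,"z":0,"ax":0,"ay":0,"az":0.18},{"x":0.0169,"y":0.0017,"z":0,"ax":0,"ay":0,"az":0.2}]'

```text
t: 6.05
position: [465.9, 16.1, 62.5]
ee_rot: [0.71, 0.704, 0.0, 0.0]
contact_force: [4.0, -3.3, -9.3]
finger_gap: 20.9
```

```bash
cat >> h.py <<'E'
def st(ax=(551.1,15.7)):
    s=status.observe();q=s['ee_rot'];yaw=2*np.arctan2(q[1],q[0]);R=Ro.from_quat(q)
    d=s['position'][:2]-np.array(ax)
    print('t',s['t'],'p',s['position'].round(2),'yaw',round(yaw,4),'phi',round(np.arctan2(d[1],d[0])%6.2832,4),'r',np.linalg.norm(d).round(2),'F',s['contact_force'].round(2),'Ftool',R.inv().apply(s['contact_force']).round(2),'Mtool',R.inv().apply(s['moment']).round(3),'gap',round(s['finger_gap'],2),'q',s['q'].round(2))
    return s
E
python3 -c "
from h import *
st()"
```

```text
t 6.05 p [465.91  16.13  62.52] yaw 1.5619 phi 3.1365 r 85.19 F [ 4.   -3.29 -9.34] Ftool [-3.25  4.02  9.35] Mtool [-0.892 -0.704  0.004] gap 20.87 q [ 0.45  0.5  -0.67  2.12  0.5   0.68  1.  ]
```

>>> step_arm --series '[{"x":0.0042,"y":0.0001,"z":0,"ax":0,"ay":0,"az":0.05},{"x":0.0085,"y":0.0004,"z":0,"ax":0,"ay":0,"az":0.1},{"x":0.0127,"y":0.001,"z":0,"ax":0,"ay":0,"az":0.15},{"x":0.0169,"y":0.0017,"z":0,"ax":0,"ay":0,"az":0.2},{"x":0.021,"y":0.0026,"z":0,"ax":0,"ay":0,"az":0.25}]'

```text
t: 6.68
position: [468.6, 36.8, 62.4]
ee_rot: [0.793, 0.609, 0.0, 0.0]
contact_force: [2.5, -4.1, -10.1]
finger_gap: 21.2
```

>>> step_arm --series '[{"x":0.0042,"y":0.0001,"z":0,"ax":0,"ay":0,"az":0.05},{"x":0.0085,"y":0.0004,"z":0,"ax":0,"ay":0,"az":0.1},{"x":0.0127,"y":0.001,"z":0,"ax":0,"ay":0,"az":0.15},{"x":0.0169,"y":0.0017,"z":0,"ax":0,"ay":0,"az":0.2},{"x":0.021,"y":0.0026,"z":0,"ax":0,"ay":0,"az":0.25}]'

```text
t: 7.3
position: [476.2, 56.1, 62.3]
ee_rot: [0.863, 0.506, -0.0, 0.0]
contact_force: [3.1, -4.8, -9.6]
finger_gap: 20.9
```

Run:
```python
from h import *
st()
c=eyes.calibration('wrist')
p,d=eyes.get_image('wrist')
p2,d2=eyes.get_image('top')
cv2.imwrite('pics/w4.png',cv2.resize(p[180:330,180:380],None,fx=4,fy=4,interpolation=cv2.INTER_CUBIC))
cv2.imwrite('pics/t4.png',cv2.resize(p2[120:270,190:340],None,fx=4,fy=4,interpolation=cv2.INTER_CUBIC))
```

```text
t 7.3 p [476.24  56.14  62.31] yaw 1.0608 phi 2.6463 r 85.09 F [ 3.1  -4.83 -9.64] Ftool [-2.7   5.06  9.65] Mtool [-1.316 -0.455 -0.062] gap 20.85 q [ 0.27  0.49 -0.55  2.09  0.41  0.66  0.5 ]
```

View pics/w4.png

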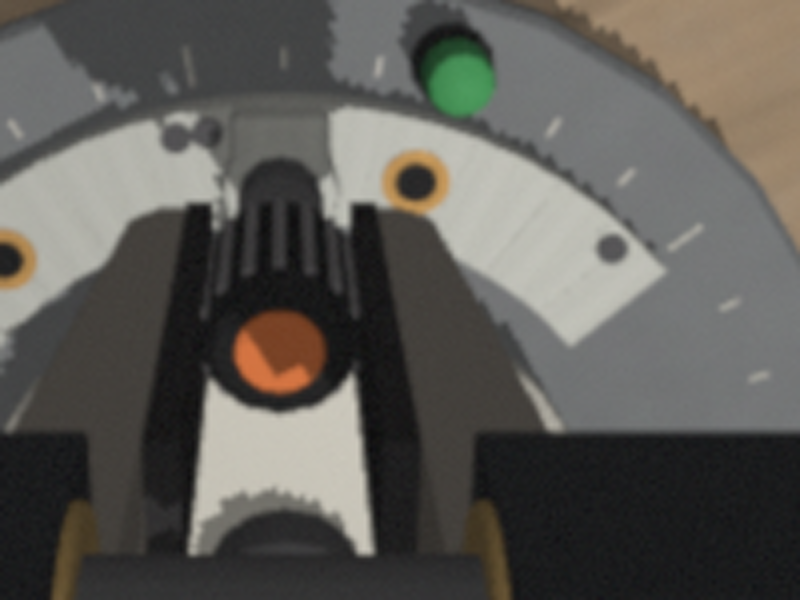

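Run:
```python
from h import *
c=eyes.calibration('wrist')
S=lambda x,y:(180+(x+.5)/4-.5,180+(y+.5)/4-.5)
g=ray('wrist',*S(416,182),20,c)[:2];h=ray('wrist',*S(5,260),20,c)[:2]
fl=ray('wrist',*S(460,83),30,c)[:2]
kn=ray('wrist',*S(280,351),78+11.7,c)[:2]
print(g,h,kn,fl)
from scipy.optimize import least_squares
for ax in ((551.1,15.7),):
  for a in(g,h,kn,fl):
    d=a-np.array(ax);print(np.linalg.norm(d),np.arctan2(d[1],d[0])%6.2832)
print(2*np.arcsin(np.linalg.norm(g-h)/170))
```

```text
[492.3697991   76.86675261] [ 4.68024366e+02 -9.76530686e-02] [476.26060787  56.4475881 ] [475.35330597  93.16331538]
84.79745351714682 2.3358752384903263
84.56433527674929 3.32952360344325
85.21326511281343 2.6430072592120157
108.34263651217485 2.344990590833387
0.9895685305081043
```

View pics/t4.png

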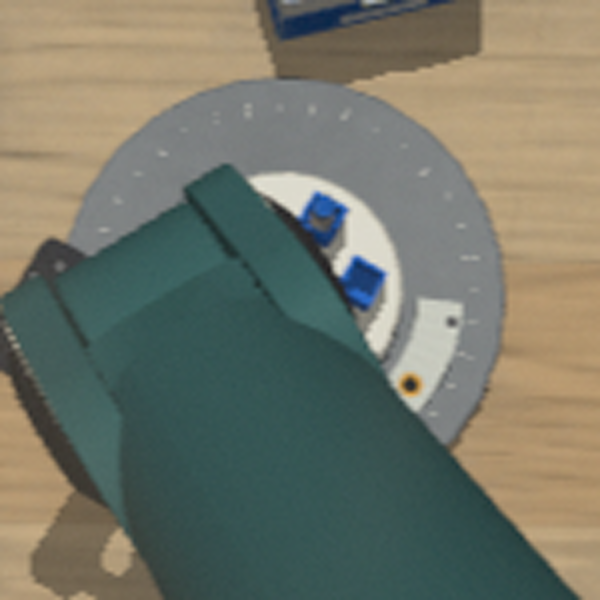

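>>> step_arm --series '[{"x":0.0042,"y":0.0003,"z":0,"ax":0,"ay":0,"az":0.05},{"x":0.0085,"y":0.0007,"z":0,"ax":0,"ay":0,"az":0.1},{"x":0.0127,"y":0.0013,"z":0,"ax":0,"ay":0,"az":0.15},{"x":0.0161,"y":0.0019,"z":0,"ax":0,"ay":0,"az":0.19},{"x":0.0161,"y":0.0019,"z":0.001,"ax":0,"ay":0,"az":0.19}]'

```text
t: 8.02
position: [485.5, 69.6, 61.2]
ee_rot: [0.906, 0.423, -0.0, 0.0]
contact_force: [2.5, -3.5, -8.9]
finger_gap: 21.0
```

>>> step_arm --series '[{"x":0,"y":0,"z":0.001,"ax":0,"ay":0,"az":0},{"x":0,"y":0,"z":0.0015,"ax":0,"ay":0,"az":0},{"x":0,"y":0,"z":0.0015,"ax":0,"ay":0,"az":0}]'

```text
t: 8.4
position: [485.6, 69.7, 59.9]
ee_rot: [0.906, 0.423, -0.0, 0.0]
contact_force: [1.1, -5.2, -8.8]
finger_gap: 21.4
```

```bash
python3 -c "
from h import *
st()"
```

```text
t 8.4 p [485.55  69.66  59.85] yaw 0.8729 phi 2.4528 r 84.9 F [ 1.12 -5.15 -8.76] Ftool [-3.22  4.17  8.76] Mtool [-0.956 -0.521 -0.083] gap 21.38 q [ 0.2   0.5  -0.5   2.07  0.38  0.66  0.32]
```

>>> step_arm --series '[{"x":0,"y":0,"z":0.0005,"ax":0,"ay":0,"az":0},{"x":0,"y":0,"z":0.001,"ax":0,"ay":0,"az":0},{"x":0,"y":0,"z":0.001,"ax":0,"ay":0,"az":0}]'

```text
t: 8.78
position: [485.7, 69.9, 58.9]
ee_rot: [0.906, 0.423, 0.0, 0.0]
contact_force: [1.0, -4.7, -9.0]
finger_gap: 20.7
```

>>> step_arm --series '[{"x":0,"y":0,"z":0.0004,"ax":0,"ay":0,"az":0},{"x":0,"y":0,"z":0.0004,"ax":0,"ay":0,"az":0}]'

```text
t: 9.02
position: [485.8, 69.9, 58.7]
ee_rot: [0.906, 0.423, 0.0, 0.0]
contact_force: [-0.8, -5.0, -7.2]
finger_gap: 21.5
```

>>> step_arm --series '[{"x":0,"y":0,"z":0.0003,"ax":0,"ay":0,"az":0},{"x":0,"y":0,"z":0.0003,"ax":0,"ay":0,"az":0}]'

```text
t: 9.28
position: [485.9, 69.9, 58.5]
ee_rot: [0.906, 0.423, 0.0, 0.0]
contact_force: [-1.7, -5.3, -5.7]
finger_gap: 21.0
```

```bash
python3 -c "
from h import *
st()"
```

```text
t 9.275 p [485.85  69.95  58.54] yaw 0.8729 phi 2.448 r 84.85 F [-1.68 -5.31 -5.73] Ftool [-5.15  2.12  5.73] Mtool [-0.618 -1.002  0.01 ] gap 21.0 q [ 0.2   0.5  -0.5   2.07  0.38  0.66  0.32]
```

>>> step_arm --series '[{"x":0.0008,"y":0,"z":0,"ax":0,"ay":0,"az":0.01},{"x":0.0017,"y":0,"z":0,"ax":0,"ay":0,"az":0.02},{"x":0.0025,"y":0,"z":0,"ax":0,"ay":0,"az":0.03},{"x":0.0034,"y":0.0001,"z":0,"ax":0,"ay":0,"az":0.04}]'

```text
t: 9.78
position: [487.9, 72.3, 58.5]
ee_rot: [0.915, 0.404, -0.0, 0.0]
contact_force: [-1.6, -4.3, -5.6]
finger_gap: 21.0
```

>>> step_arm --series '[{"x":0.0008,"y":0,"z":0,"ax":0,"ay":0,"az":0.01},{"x":0.0017,"y":0.0001,"z":0,"ax":0,"ay":0,"az":0.02}]'

```text
t: 10.02
position: [489.3, 73.8, 58.5]
ee_rot: [0.919, 0.395, 0.0, 0.0]
contact_force: [-1.9, -4.0, -6.1]
finger_gap: 21.5
```

>>> step_arm --series '[{"x":0.0008,"y":0,"z":0,"ax":0,"ay":0,"az":0.01},{"x":0.0013,"y":0.0001,"z":0,"ax":0,"ay":0,"az":0.015}]'

```text
t: 10.28
position: [490.3, 74.8, 58.3]
ee_rot: [0.922, 0.388, 0.0, -0.0]
contact_force: [-0.7, -3.9, -8.0]
finger_gap: 21.0
```

```bash
python3 -c "
from h import *
st()"
```

```text
t 10.275 p [490.29  74.83  58.25] yaw 0.7977 phi 2.3702 r 84.82 F [-0.72 -3.93 -7.97] Ftool [-3.32  2.23  7.97] Mtool [-0.598 -0.713  0.096] gap 20.98 q [ 0.17  0.5  -0.48  2.06  0.37  0.66  0.25]
```

>>> step_arm --series '[{"x":0.0008,"y":0,"z":0,"ax":0,"ay":0,"az":0.01},{"x":0.0017,"y":0,"z":0,"ax":0,"ay":0,"az":0.02},{"x":0.0019,"y":0,"z":0.0005,"ax":0,"ay":0,"az":0.023},{"x":0.0019,"y":0,"z":0.001,"ax":0,"ay":0,"az":0.023}]'

```text
t: 10.78
position: [491.7, 76.2, 57.3]
ee_rot: [0.926, 0.378, 0.0, 0.0]
contact_force: [-1.0, -3.7, -7.5]
finger_gap: 21.1
```

```bash
python3 -c "
from h import *
st()"
```

```text
t 10.775 p [491.72  76.18  57.33] yaw 0.7751 phi 2.347 r 84.76 F [-1.02 -3.66 -7.51] Ftool [-3.29  1.9   7.51] Mtool [-0.352 -0.764  0.017] gap 21.09 q [ 0.17  0.5  -0.47  2.06  0.37  0.66  0.23]
```

Over the hole: the plate no longer holds the pin up. I'll lower further, watching the force.

>>> step_arm --series '[{"x":0,"y":0,"z":0.0007,"ax":0,"ay":0,"az":0},{"x":0,"y":0,"z":0.0014,"ax":0,"ay":0,"az":0},{"x":0,"y":0,"z":0.002,"ax":0,"ay":0,"az":0}]'

```text
t: 11.15
position: [491.7, 76.2, 55.3]
ee_rot: [0.926, 0.378, 0.0, 0.0]
contact_force: [-2.7, -3.0, -8.4]
finger_gap: 21.6
```

```bash
python3 -c "
from h import *
st()"
```

```text
t 11.15 p [491.71  76.16  55.33] yaw 0.775 phi 2.3473 r 84.74 F [-2.66 -3.02 -8.36] Ftool [-4.02  0.29  8.36] Mtool [-0.256 -0.79  -0.012] gap 21.57 q [ 0.16  0.51 -0.47  2.06  0.37  0.65  0.23]
```

>>> step_arm --series '[{"x":0,"y":0,"z":0.001,"ax":0,"ay":0,"az":0},{"x":0,"y":0,"z":0.002,"ax":0,"ay":0,"az":0},{"x":0,"y":0,"z":0.003,"ax":0,"ay":0,"az":0},{"x":0,"y":0,"z":0.0035,"ax":0,"ay":0,"az":0}]'

```text
t: 11.65
position: [491.8, 76.2, 51.9]
ee_rot: [0.926, 0.378, 0.0, 0.0]
contact_force: [-2.6, -2.3, -6.1]
finger_gap: 21.0
```

```bash
python3 -c "
from h import *
st()"
```

```text
t 11.65 p [491.78  76.16  51.85] yaw 0.7751 phi 2.3467 r 84.7 F [-2.56 -2.29 -6.1 ] Ftool [-3.44 -0.16  6.1 ] Mtool [-0.029 -0.801 -0.001] gap 21.02 q [ 0.16  0.51 -0.46  2.06  0.37  0.65  0.22]
```

>>> step_arm --series '[{"x":0,"y":0,"z":0.0007,"ax":0,"ay":0,"az":0},{"x":0,"y":0,"z":0.0012,"ax":0,"ay":0,"az":0},{"x":0,"y":0,"z":0.0016,"ax":0,"ay":0,"az":0},{"x":0,"y":0,"z":0.0016,"ax":0,"ay":0,"az":0}]'

```text
t: 12.15
position: [492.1, 76.4, 50.7]
ee_rot: [0.926, 0.378, 0.001, 0.0]
contact_force: [-3.8, -1.2, -0.9]
finger_gap: 21.3
```

```bash
python3 -c "
from h import *
st()"
```

```text
t 12.15 p [492.14  76.41  50.71] yaw 0.7751 phi 2.3416 r 84.63 F [-3.77 -1.22 -0.92] Ftool [-3.55 -1.77  0.92] Mtool [ 0.321 -0.862  0.079] gap 21.26 q [ 0.16  0.52 -0.46  2.06  0.38  0.64  0.22]
```

>>> step_arm --series '[{"x":0,"y":0,"z":0,"ax":0,"ay":0,"az":0},{"x":0,"y":0,"z":0,"ax":0,"ay":0,"az":0},{"x":0,"y":0,"z":0,"ax":0,"ay":0,"az":0}]' --gripper 0.45

```text
t: 12.52
position: [493.0, 76.5, 50.8]
ee_rot: [0.926, 0.378, 0.002, 0.0]
contact_force: [-0.2, 0.1, -0.6]
finger_gap: 41.5
```

>>> step_arm --series '[{"x":0,"y":0,"z":-0.015,"ax":0,"ay":0,"az":0},{"x":0,"y":0,"z":-0.04,"ax":0,"ay":0,"az":0},{"x":0,"y":-0.01,"z":-0.09,"ax":0,"ay":0,"az":0},{"x":0,"y":-0.05,"z":-0.13,"ax":0,"ay":0,"az":0},{"x":0,"y":-0.06,"z":-0.15,"ax":0,"ay":0,"az":0}]'

```text
t: 13.15
position: [449.3, 121.1, 203.5]
ee_rot: [0.925, 0.379, 0.003, 0.001]
contact_force: [0.5, -0.2, -0.8]
finger_gap: 41.5
```

Run:
```python
from h import *
st()
c=eyes.calibration('wrist')
p,d=eyes.get_image('wrist');ps,_=eyes.get_image('scene')
cv2.imwrite('pics/w5.png',p)
cv2.imwrite('pics/s5.png',cv2.resize(ps[160:290,190:350],None,fx=4,fy=4,interpolation=cv2.INTER_CUBIC))
h=cv2.cvtColor(p,cv2.COLOR_BGR2HSV)
m=(cv2.inRange(h,(5,140,120),(18,255,255))>0)
u,v,n=cen(p,m,200,60,310,260);print(u,v,n,ray('wrist',u,v,78,c),d[int(v),int(u)])
X=c['R'].T@(d[int(v),int(u)]*np.linalg.inv(c['K'])@np.array([u,v,1])-c['t']);print('from depth',X)
```

```text
t 13.15 p [449.35 121.09 203.49] yaw 0.7782 phi 2.3386 r 146.5 F [ 0.55 -0.2  -0.8 ] Ftool [0.25 0.52 0.8 ] Mtool [-0.096  0.127 -0.014] gap 41.53 q [ 0.21  0.23 -0.62  2.02  0.17  0.93  0.29]
248.18478260869566 245.41304347826087 92 [491.60553666  76.17203545  78.        ] 323.89847
from depth [491.73919117  76.03474172  77.60810909]
```

View pics/w5.png

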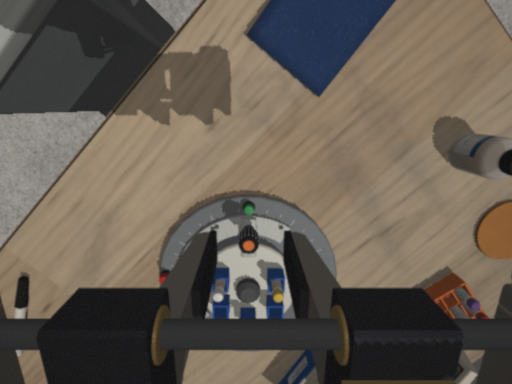

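View pics/s5.png

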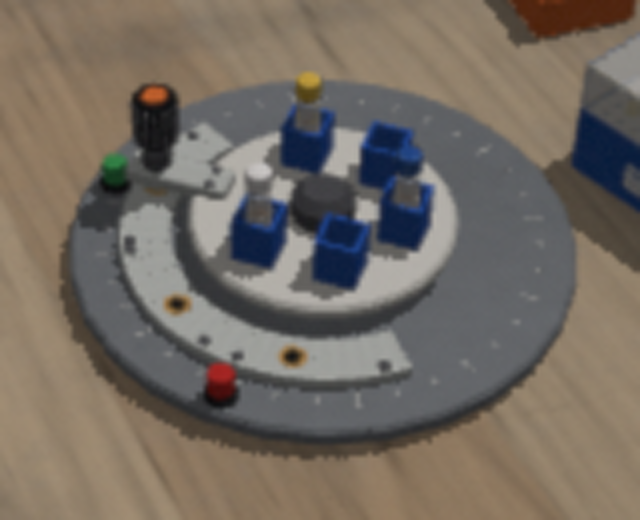

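```bash
python3 -c "
from bench import close_job
print(close_job())"
```

```text
the job is handed in; nothing more can be done
None
```

The index pin is home in the hole by the green flag, the gripper has let go and is clear, and the job is handed in at about 13 s.

- **Lift and swing:** I gripped the knob and drew the pin up about 12 mm. I then swung the wheel about 0.9 rad clockwise towards the green flag and eased the pin down onto the plate, which took about 3 N.
- **Finding the hole:** I slid the pin along in steps of about 0.8 mm. The plate's support fell away at the brass-rimmed hole, about 0.99 rad from home. I lowered the pin there until it reached the bottom, and the sideways forces I read at the wrist stayed around 5 N or less.
- **Last checks:**
  - When the pin bottomed, the gripper was within 0.1 mm of its height when it gripped the knob at home, and the spring load was gone.
  - After letting go, the depth image put the knob top at 77.6 mm; 78 mm is fully home and about 86 mm would be riding on the plate.
  - All three vials are standing in their cups in the scene picture, and the wrist force is near zero.

One call was refused early on because its rows left out keys; nothing moved. No check failed or disagreed beyond the 1–2 mm spread between cameras.

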